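Weight a glued sole and wind the dwell timer

ROBOT

A 6-joint arm with a two-finger parallel gripper is mounted at the origin on the work surface. World frame = base frame: x ahead of the robot, y to its left, z up, the work surface at z = 0. Lengths are in m, angles in rad, forces in N, time in s.
With the tool pointing down it reaches from about 0.3 to 0.775 m from the base axis. Payload 14.6 kg.
Tool frame: the origin (TCP) lies on the centre line of the jaws, within the pads' length; the fingertips stand 25 mm ahead of it and the grasp point (between the pads) lies 6 mm ahead of it (ctrl.tip_reach is the distance from the TCP to the fingertips, in m); z points along the fingers, y is the line along which they close (so a half turn about z gives the same grasp; the last joint's range is limited). The gripper opens to 94 mm and grips with 3 to 60 N. Pads are 16 mm wide; open, the fingers measure 119 mm over their backs; the gripper's body (75 mm by 177 mm) begins 78 mm behind the grasp point.
Start: joints at [1.199, 0.3, 1.521, -0, 1.321, -0.067], TCP at [0.165, 0.525, 0.23] pointing down, gripper open.
Joint ranges: [-3.03, 3.03], [-0.79, 2.21], [0.23, 2.52], [-1.04, 4.18], [0, 3.07], [-2.55, 2.55]. Speed limits (rad/s): [2.22, 2.22, 2.57, 3.14, 3.14, 3.14].

INTERFACE

Orientations are given as [roll, pitch, yaw] about the fixed x, y, z axes, in that order (R = Rz(yaw) Ry(pitch) Rx(roll)).
In Python, from station import ctrl gives the robot as it stands. The module is installed in compiled form; this text tells all that it offers.
- The arm moves only by the tool apply_moves, never from a script. Its argument "deltas" is a list of rows, each a list of 7 numbers: the closure in counts, from 0 (fully open) to 255 (shut), then the shift along the world's x, y, z in cm, then the turn, a rotation vector about the world's x, y, z in rad. In form: [[jaw, tx, ty, tz, ax, ay, az], ...]. A call has 1 to 10 rows; each row shifts and turns the commanded pose from where the row before left it; what a row does not reach is not made up. A row lasts 1/10 s, in which the tool goes at most 50 mm and 8.59 degrees, less where a joint would pass 70% of its speed; a pose out of reach is approached as far as the arm can. A call with a gripper value outside its range is refused whole. The fingers move at their own pace and stop on an object; "grip_force" is the grip in N (left out, the last holds). Time passes only in rows, so rows that do not move let the fingers close. It gives the time, the measured TCP pose, the force, the opening and the grip force at its end, in the units of the state.
- ctrl.get_obs(): the state, without advancing time (a new reading comes with each control period).
- ctrl.camera(name): name is "side" or "top" or "wrist"; returns a dict with "img" (400x640x3 uint8, red, green, blue), "K" (3x3 intrinsics, pixels), "pose" (4x4, takes a point from camera to world coordinates); the wrist camera has in their place "hand_eye" (4x4, takes a point from camera to tool coordinates, whose origin is the TCP and whose axes are the flange's). Camera axes: x right, y up, looking along -z (the intrinsics and any distortion apply to the point x, -y, -z); pixel columns grow to the right and rows downward; lengths in m; the calibration is good to about 2 mm. A picture is of the moment at which its call begins: read the wrist's pose just before it. There is no depth.
- ctrl.hand_in(): hands the job in; it is judged then, once.
The state is a dict: "time_s": time; "qpos": joint angles; "joint_vel": joint speeds; "tau": joint torques, N m; "ee_pos": TCP position; "eef_rot": TCP orientation; "force": force on the tool from outside, world axes, zero at the start; "moment": the same for the moment, N m; "grip_width": finger opening in m; "grip_force": force on a finger pad.
Only numpy, scipy, OpenCV 4.12 (cv2) and the standard library are available. Lean on these libraries where they do the work, as an engineer would, in place of code of your own. Each camera call takes 0.05 s, during which the arm holds its last target. There are 200 camera calls.

TASK

A glued shoe sole lies under the press plate with the green tin on top as a first weight: set the blue tin gently and squarely on the green tin, then the red tin gently and squarely on the blue one, so that the three make one straight column on the plate. Then wind the clockwork timer's brass key clockwise, turn by turn, until it is fully wound against its stop, let go of it, and start the timer by swinging its red-tipped lever all the way over, away from the key. Leave everything else on the bench where it is.

Things in the scene. Friction and masses are not known exactly. Their poses are not given: they have to be found in the camera images.
- press: press stand, fixed to the bench: wooden base 200 mm (its x axis) x 130 mm x 15 mm, on it a brown leather sole and a steel plate 150 x 85 mm (x, y). Origin at the centre of the base's underside, on the bench; total height 37 mm
- press_top (a point): centre of the top face of the press stand's steel plate, 37 mm above the bench; the green tin stands here, its long axis within about 3 degrees of this x axis
- tin_green: closed rectangular sheet-metal tin of tacks, green with a steel seam line and a paper label on its flat lid, 110 mm long (its x axis) x 56 mm wide (its y axis) x 48 mm high, 0.5 to 0.8 kg; origin at the centre of its underside; upright, z up. It stands loose on the press plate and must stay there
- tin_blue: closed rectangular sheet-metal tin of tacks, blue with a steel seam line and a paper label on its flat lid, 110 mm long (its x axis) x 56 mm wide (its y axis) x 48 mm high, 0.5 to 0.8 kg; origin at the centre of its underside; upright, z up. It stands on the bench; goes directly onto the green tin
- tin_red: closed rectangular sheet-metal tin of tacks, red with a steel seam line and a paper label on its flat lid, 110 mm long (its x axis) x 56 mm wide (its y axis) x 48 mm high, 0.5 to 0.8 kg; origin at the centre of its underside; upright, z up. It stands on the bench; goes directly onto the blue tin
- tin_white: closed rectangular sheet-metal tin of tacks, white with a steel seam line and a paper label on its flat lid, 110 mm long (its x axis) x 56 mm wide (its y axis) x 48 mm high, 0.5 to 0.8 kg; origin at the centre of its underside; upright, z up. A spare that stands on the bench: leave it alone
- timer: clockwork timer, fixed to the bench: white case 246 mm long (its x axis) x 136 mm wide x 45 mm high with a black foot. Origin at the centre of its underside. On its deck along its x axis: the brass key at x = -65 mm, a small black dial with an orange needle at x = 3 mm, and the lever's grey block (70 x 50 mm, 25 mm high) at x = +75 mm
- key_grip (a point): centre of the key's grip, on its vertical turning axis, 79 mm above the bench. The key is a brass butterfly wing: upright flat plate 12 mm thick (its y axis), 68 mm long with rounded ends (its x axis), from 59 to 93 mm above the bench, on a stem; the deck under it is at 45 to 51 mm. The x axis of this point runs along the wing and turns with it
- key (a joint): turn of the key in rad, growing clockwise seen from above: 0 run down, 5.8 fully wound against a hard stop; at 0 the wing lies along the timer's x axis. It starts between 0.2 and 0.8. A ratchet-like brake holds it wherever it is let go; turning takes 0.16 N m at first and 0.29 N m near the stop. The dial's needle turns clockwise half as far, from the red mark (run down) to the green mark (fully wound)
- lever (a joint): start lever in rad: 0 leaning towards the key (off, where it starts), 1.0 all the way over, away from the key (started). It swings towards the timer's +x, against light friction of 0.06 N m, and stays where it is left. Pivot 67 mm above the bench at timer x = 75 mm, y = 0; it leans 0.5 rad off vertical at either end
- lever_tip (a point): centre of the lever's red ball, 26 mm in diameter, 60 mm from the pivot on a steel rod 10 mm in diameter; 120 mm above the bench at either end of its swing
- last: yellow plastic shoe last, 200 mm long, 87 mm high, origin under its middle: leave it alone
- polish: brown jar of polish with a red cap, 70 mm in diameter, 45 mm high, origin under its centre: leave it alone
- heel: brown leather heel block about 70 mm wide, 30 mm high, origin on its underside: leave it alone
- brush: flat brush 200 mm long lying on the bench, origin under its middle: leave it alone
There are look-alikes about, which are no part of the job. Leave any orange look-alike of the press alone. There is more than one size of the tin_green; the one meant has the size given above.

How it is judged:
On the way, in this order (a step that is already met when the one before it is completed fails the run):
1. the blue tin stands squarely on the green tin, let go (x of tin_blue in the frame of tin_green between -0.01 and 0.01 m and y of tin_blue in the frame of tin_green between -0.01 and 0.01 m and z of tin_blue in the frame of tin_green between 0.044 and 0.052 m and angle between the x axis of tin_blue and the x axis of tin_green, either way round below 0.16 rad and contact force between tin_blue and the fingers below 0.3 N and linear speed of tin_blue below 0.03 m/s), for 0.2 s.
2. the red tin stands squarely on the blue tin, let go (x of tin_red in the frame of tin_blue between -0.01 and 0.01 m and y of tin_red in the frame of tin_blue between -0.01 and 0.01 m and z of tin_red in the frame of tin_blue between 0.044 and 0.052 m and angle between the x axis of tin_red and the x axis of tin_blue, either way round below 0.16 rad and x of tin_blue in the frame of tin_green between -0.01 and 0.01 m and y of tin_blue in the frame of tin_green between -0.01 and 0.01 m and z of tin_blue in the frame of tin_green between 0.044 and 0.052 m and angle between the x axis of tin_blue and the x axis of tin_green, either way round below 0.16 rad and contact force between tin_red and the fingers below 0.3 N and linear speed of tin_red below 0.03 m/s), for 0.2 s.
3. the key is wound to its stop (within 0.25 rad) and let go (value of joint key above 5.55 rad and contact force between key and the fingers below 0.3 N), for 0.2 s.
4. the lever is all the way over (within 0.15 rad) (value of joint lever above 0.85 rad), for 0.2 s.
At the end, for the whole second after the job is handed in: green tin on the press plate (centre within 15 mm in x and y), blue tin on it and red tin on the blue one (each centred within 10 mm in x and y and lined up within 9 degrees with the tin below), all at rest; key at 5.55 rad or more (stop 5.8); lever at 0.85 rad or more (end 1.0) (x of tin_green in the frame of press_top between -0.015 and 0.015 m and y of tin_green in the frame of press_top between -0.015 and 0.015 m and z of tin_green in the frame of press_top between -0.004 and 0.004 m and angle between the x axis of tin_green and the x axis of press_top, either way round below 0.16 rad and x of tin_blue in the frame of tin_green between -0.01 and 0.01 m and y of tin_blue in the frame of tin_green between -0.01 and 0.01 m and z of tin_blue in the frame of tin_green between 0.044 and 0.052 m and angle between the x axis of tin_blue and the x axis of tin_green, either way round below 0.16 rad and x of tin_red in the frame of tin_blue between -0.01 and 0.01 m and y of tin_red in the frame of tin_blue between -0.01 and 0.01 m and z of tin_red in the frame of tin_blue between 0.044 and 0.052 m and angle between the x axis of tin_red and the x axis of tin_blue, either way round below 0.16 rad and linear speed of each of tin_green, tin_blue, tin_red below 0.02 m/s and value of joint key above 5.55 rad and value of joint lever above 0.85 rad); the robot touches nothing.
It fails at once if a bystander is moved by more than 30 mm (distance of any of tin_white, last, polish, heel, brush from where it was at the start of the episode above 0.03 m).
It fails at once if a tin is dropped onto the column: let go while still over 12 mm above its place ((horizontal distance between tin_blue and tin_green below 0.05 m and z of tin_blue in the frame of tin_green between 0.06 and 0.3 m and contact force between tin_blue and the fingers below 0.1 N) or (horizontal distance between tin_red and tin_blue below 0.05 m and z of tin_red in the frame of tin_blue between 0.06 and 0.3 m and contact force between tin_red and the fingers below 0.1 N)).
It also fails if it takes over 72 s, if anything falls off the work surface, if the arm or the gripper's body presses on something with over 40 N, if the wrist force passes 120 N, or if a joint passes its speed limit or range.

## Working session

There is one attempt and no reset: what is moved stays moved. The work goes in short steps, Python scripts to look and compute and a tool call to move; the robot and the scene stay as the last step left them, time stands still between calls to the robot, and variables do not carry over. Pictures are saved under pics/ and viewed, at most 13 in all, crops included, and the job is handed in when it is done.

Besides the shell and the picture viewer there is one more tool, called after "Request:" as name(argument=value, ...) on one line, values as JSON. apply_moves: Moves the arm, as the interface text tells. Its arguments: {"type":"object","properties":{"deltas":{"type":"array"},"grip_force":{"type":"number"}},"required":["deltas"]}

```bash
mkdir -p pics; cat > h.py <<'E'
import numpy as np, cv2
from station import ctrl
def save(n,f):
    c=ctrl.camera(n); cv2.imwrite(f,c["img"][:,:,::-1]); 
    if "pose" in c: np.savez(f[:-4]+".npz",img=c["img"],K=c["K"],pose=c["pose"])
    return c
def px2w(K,P,u,v,z):
    d=np.array([(u-K[0,2])/K[0,0],-(v-K[1,2])/K[1,1],-1.]); d=P[:3,:3]@d; o=P[:3,3]
    return o+d*(z-o[2])/d[2]
def w2px(K,P,p):
    q=P[:3,:3].T@(np.array(p)-P[:3,3]); return K[0,0]*q[0]/-q[2]+K[0,2], K[1,1]*(-q[1])/-q[2]+K[1,2]
E
python3 - <<'E'
from h import *
print(ctrl.get_obs())
for n in("top","side"):
    c=save(n,f"pics/{n}1.png"); print(n,{k:v for k,v in c.items() if k!="img"})
c=ctrl.camera("wrist"); print({k:v for k,v in c.items() if k!="img"})
E
```

```text
{'time_s': 0.0, 'qpos': array([ 1.19942055e+00,  3.00465449e-01,  1.52156343e+00,  7.20370859e-06,
        1.32068446e+00, -6.66207749e-02]), 'joint_vel': array([-3.10850667e-04,  4.09459459e-04, -2.23300421e-05, -1.24382102e-04,
       -2.70579715e-04,  9.15317181e-04]), 'tau': array([ 3.54215872e-04, -5.31813455e+01, -3.52737665e+01,  7.08123785e-02,
        2.44895130e-02, -9.20111074e-05]), 'ee_pos': array([0.16496352, 0.52444385, 0.22989688]), 'eef_rot': array([-3.14047492e+00, -8.15679596e-05,  2.83683582e+00]), 'force': array([-0.14208635, -0.55318343,  0.24943392]), 'moment': array([-0.05175482,  0.03816785, -0.04032243]), 'grip_force': 0.0, 'grip_width': 0.09382321164918428}
top {'K': array([[498.95569599,   0.        , 319.47143212],
       [  0.        , 498.95569599, 199.08005164],
       [  0.        ,   0.        ,   1.        ]]), 'pose': array([[-1.50563988e-02,  9.98660572e-01, -4.95011784e-02,
         4.10577384e-01],
       [-9.99885785e-01, -1.51028771e-02, -5.65012077e-04,
        -4.53637497e-02],
       [-1.31186550e-03,  4.94870176e-02,  9.98773905e-01,
     
[... 342 characters left out ...]

       [-0.51573951,  0.62150456, -0.58969894, -0.82702496],
       [ 0.01153502,  0.69327603,  0.72057982,  1.04954231],
       [ 0.        ,  0.        ,  0.        ,  1.        ]])}
{'K': array([[300.81282033,   0.        , 322.30444387],
       [  0.        , 300.81282033, 199.76281592],
       [  0.        ,   0.        ,   1.        ]]), 'hand_eye': array([[-9.51404958e-05,  9.67228631e-01,  2.53907002e-01,
         7.35708521e-02],
       [ 9.99999964e-01,  1.56212534e-04, -2.20367076e-04,
        -8.55623174e-04],
       [-2.52808801e-04,  2.53906972e-01, -9.67228611e-01,
        -1.53867168e-01],
       [ 0.00000000e+00,  0.00000000e+00,  0.00000000e+00,
         1.00000000e+00]])}
```

View pics/top1.png

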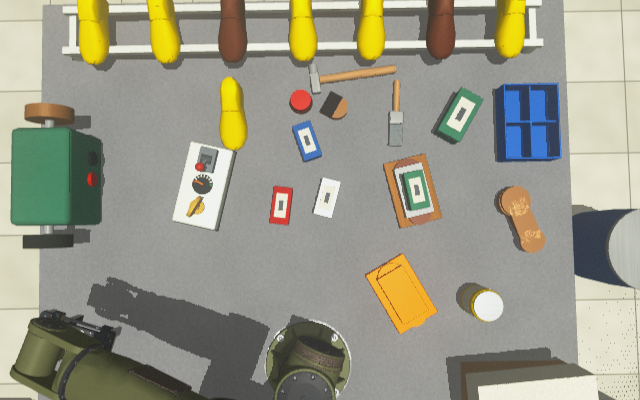

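View pics/side1.png

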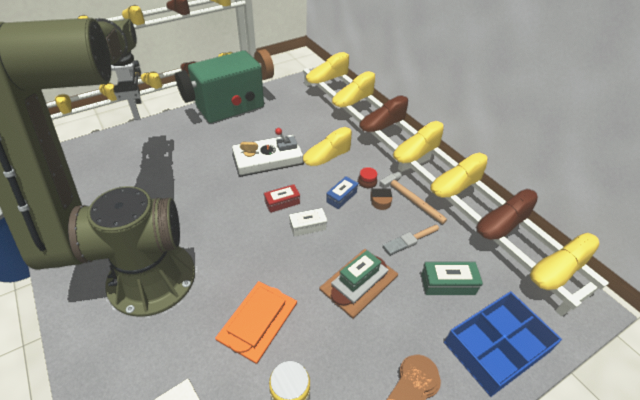

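```bash
cat >> h.py <<'E'
from scipy.optimize import minimize
COL=dict(blue=((100,90,40),(130,255,255)),green=((65,90,20),(95,255,255)),red=((0,120,60),(7,255,255)),white=((0,0,185),(180,45,255)))
def mask(img,name,seed,r):
    h=cv2.cvtColor(img,cv2.COLOR_RGB2HSV); m=cv2.inRange(h,*map(np.array,COL[name]))
    if name=="red": m|=cv2.inRange(h,np.array((173,120,60)),np.array((180,255,255)))
    w=np.zeros_like(m); cv2.circle(w,tuple(map(int,seed)),int(r),255,-1); m&=w
    m=cv2.morphologyEx(m,cv2.MORPH_CLOSE,np.ones((3,3)))
    n,l,s,c=cv2.connectedComponentsWithStats(m); i=1+np.argmax(s[1:,4]); return (l==i).astype(np.uint8)
def corners(x,y,a,z0,size):
    L,W,H=size; c,s=np.cos(a),np.sin(a)
    return np.array([[x+c*i*L/2-s*j*W/2,y+s*i*L/2+c*j*W/2,z0+k*H] for i in(-1,1) for j in(-1,1) for k in(0,1)])
def fit(K,P,m,z0,size=(.110,.056,.048),S=4):
    # silhouette of a box against the hull of the mask
    pts=np.argwhere(m)[:,::-1].astype(np.float32)
    cor=np.concatenate([pts+[a,b] for a in(-.5,.5) for b in(-.5,.5)]).astype(np.float32)
    H=cv2.convexHull(cor)
    A=cv2.contourArea(H); ctr=pts.mean(0); g=px2w(K,P,*ctr,z0+size[2]*.7)
    def cost(p):
        q=np.array([w2px(K,P,c) for c in corners(p[0]*.1,p[1]*.1,p[2],z0,size)],np.float32)
        B=cv2.convexHull(q); I=cv2.intersectConvexConvex(H,B)[0]
        return 1-I/(A+cv2.contourArea(B)-I)
    best=min((minimize(cost,[g[0]*10,g[1]*10,a],method="Nelder-Mead",options=dict(xatol=1e-4,fatol=1e-5,initial_simplex=[[g[0]*10,g[1]*10,a],[g[0]*10+.1,g[1]*10,a],[g[0]*10,g[1]*10+.1,a],[g[0]*10,g[1]*10,a+.25]])) for a in np.arange(0,np.pi,.4)),key=lambda r:r.fun)
    p=best.x; return p[0]*.1,p[1]*.1,(p[2]+np.pi/2)%np.pi-np.pi/2,1-best.fun
E
python3 - <<'E'
from h import *
for n,seeds in(("top",dict(blue=(307,141),red=(281,205),green=(415,190))),("side",dict(blue=(342,192),red=(282,197),green=(359,270)))):
    d=np.load(f"pics/{n}1.npz"); K,P,img=d["K"],d["pose"],d["img"]
    for k,s in seeds.items():
        m=mask(img,k,s,32); print(n,k,m.sum(),np.round(fit(K,P,m,.037 if k=="green" else 0),4))
    if n=="top":
        m=mask(img,"white",(190,205),70); print("timer",m.sum(),np.round(fit(K,P,m,0,(.246,.136,.045)),4))
        cv2.imwrite("pics/crop.png",cv2.resize(img[70:240,165:455,::-1],None,fx=2.7,fy=2.7,interpolation=cv2.INTER_CUBIC))
E
```

```text
top blue 401 [ 0.6568 -0.01    0.3272  0.9367]
top red 407 [ 0.467   0.0699 -0.1267  0.9647]
top green 358 [ 0.5042 -0.3221  0.1369  0.8509]
timer 2570 [ 0.5306  0.2945 -0.2381  0.8869]
side blue 226 [ 0.66   -0.0021  0.4183  0.7572]
side red 195 [ 0.4764  0.0958 -0.3623  0.6093]
side green 2 [ 0.5834 -0.2091  0.7988  0.0041]
```

View pics/crop.png

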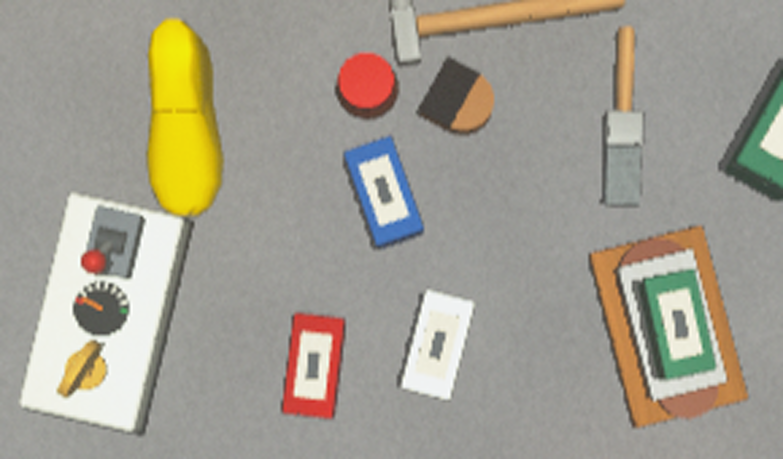

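Candidates: green tin (415,190) on the press, versus the bigger one at (459,115). Blue tin (307,141), versus the tray (528,122). Red tin (281,205), versus the red cap (301,101). The crop confirms my choices: the green tin on the brown/steel press, the blue tin, the red tin left of the white one, and the timer at (204,185) with its key nearest the robot.

Request:
apply_moves(deltas=[[0,2.9,-3.15,0,0,0,-0.148],[0,2.9,-3.15,0,0,0,-0.148],[0,2.9,-3.15,0,0,0,-0.148],[0,2.9,-3.15,0,0,0,-0.148],[0,2.9,-3.15,0,0,0,-0.148],[0,2.9,-3.15,0,0,0,-0.148],[0,2.9,-3.15,0,0,0,-0.148],[0,2.9,-3.15,0,0,0,-0.148],[0,2.9,-3.15,0,0,0,-0.148],[0,2.9,-3.15,0,0,0,-0.148]], grip_force=25)

```text
time_s: 1.15
ee_pos: [0.4559, 0.2081, 0.2304]
eef_rot: [-3.142, 0.0, 1.351]
force: [-0.2, 1.0, 0.1]
grip_width: 0.094
grip_force: 0.0
```

Request:
apply_moves(deltas=[[0,2.9,-3.15,0,0,0,-0.148],[0,2.9,-3.15,0,0,0,-0.148],[0,2.9,-3.15,0,0,0,-0.148],[0,2.9,-3.15,0,0,0,-0.148],[0,2.9,-3.15,0,0,0,-0.148],[0,2.9,-3.15,0,0,0,-0.148],[0,2.9,-3.15,0,0,0,-0.148],[0,0,0,0,0,0,0],[0,0,0,0,0,0,0]])

```text
time_s: 2.05
ee_pos: [0.658, -0.0114, 0.2294]
eef_rot: [-3.141, 0.001, 0.321]
force: [-0.2, 0.4, 0.0]
grip_width: 0.0938
grip_force: 0.0
```

```bash
cat >> h.py <<'E'
from scipy.spatial.transform import Rotation as Rt
def wrist(f=None):
    o=ctrl.get_obs(); c=ctrl.camera("wrist")
    T=np.eye(4); T[:3,:3]=Rt.from_euler("xyz",o["eef_rot"]).as_matrix(); T[:3,3]=o["ee_pos"]
    if f: cv2.imwrite(f,c["img"][:,:,::-1])
    return c["img"],c["K"],T@c["hand_eye"],o
def st(o=None):
    o=o or ctrl.get_obs(); print("t",o["time_s"],"p",np.round(o["ee_pos"],4),"rpy",np.round(o["eef_rot"],4),"q6",round(o["qpos"][5],3),"F",np.round(o["force"],2),"M",np.round(o["moment"],2),"w",round(o["grip_width"],4),"gf",round(o["grip_force"],2))
E
python3 - <<'E'
from h import *
img,K,P,o=wrist("pics/w1.png"); st(o)
uv=w2px(K,P,(.657,-.01,.048)); print(uv)
m=mask(img,"blue",uv,110); print(m.sum(),np.round(fit(K,P,m,0),4))
E
```

```text
t 2.05 p [ 0.658  -0.0114  0.2294] rpy [-3.1409e+00  1.4000e-03  3.2060e-01] q6 1.177 F [-0.16  0.41  0.02] M [-0.05  0.14  0.05] w 0.0938 gf 0.0
(np.float64(320.4150090886901), np.float64(187.4309920385329))
2695 [ 0.6552 -0.0097  0.3247  0.9676]
```

View pics/w1.png

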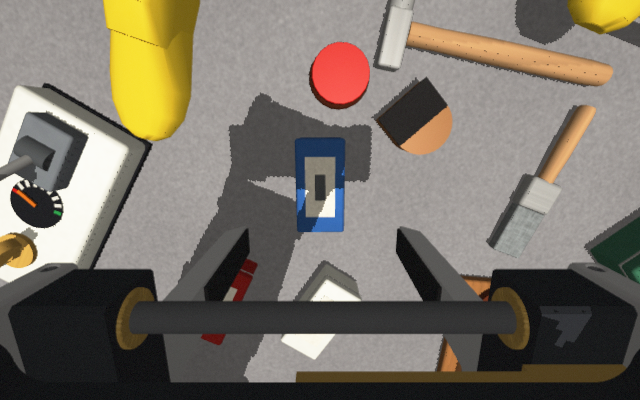

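Wrist view: blue tin at (320,185) between the fingers, jaws centred at column 322. The box fit agrees with the top view within 2 mm.

Request:
apply_moves(deltas=[[0,-0.28,0.17,-4,0,0,0.004],[0,0,0,-4.5,0,0,0],[0,0,0,-4.5,0,0,0],[0,0,0,-3.6,0,0,0],[0,0,0,-2,0,0,0],[0,0,0,-1,0,0,0],[0,0,0,0,0,0,0],[255,0,0,0,0,0,0],[255,0,0,0,0,0,0],[255,0,0,0,0,0,0]], grip_force=30)

```text
time_s: 3.1
ee_pos: [0.6558, -0.0091, 0.0357]
eef_rot: [3.141, -0.002, 0.325]
force: [-0.3, 0.1, 0.8]
grip_width: 0.0732
grip_force: 0.0
```

Request:
apply_moves(deltas=[[255,0,0,0,0,0,0],[255,0,0,0,0,0,0],[255,0,0,0,0,0,0]])

```text
time_s: 3.4
ee_pos: [0.6553, -0.0092, 0.0347]
eef_rot: [-3.142, -0.0, 0.325]
force: [-1.7, -0.5, 3.1]
grip_width: 0.0558
grip_force: 30.0
```

Request:
apply_moves(deltas=[[255,0,0,1.5,0,0,0],[255,0,0,3,0,0,0],[255,0,0,4,0,0,0],[255,0,0,4,0,0,0],[255,-1.0,-1.4,4,0,0,0],[255,-2,-3,2.5,0,0,0],[255,-3,-4,1,0,0,0],[255,-3,-4,0,0,0,0],[255,-3,-4,0,0,0,-0.02],[255,-3,-4,0,0,0,-0.02]])

```text
time_s: 4.4
ee_pos: [0.504, -0.2135, 0.2347]
eef_rot: [-3.141, 0.0, 0.284]
force: [1.1, -0.6, -6.2]
grip_width: 0.056
grip_force: 30.0
```

Request:
apply_moves(deltas=[[255,-3,-4,0,0,0,-0.02],[255,-3,-4,0,0,0,-0.02],[255,-2,-3,0,0,0,0],[255,-0.8,-1.5,0,0,0,0],[255,0,-0.5,0,0,0,0],[255,0,0,0,0,0,0],[255,0,0,0,0,0,0]])

```text
time_s: 5.1
ee_pos: [0.4183, -0.3416, 0.2343]
eef_rot: [-3.141, 0.0, 0.246]
force: [0.3, 0.2, -6.3]
grip_width: 0.0558
grip_force: 30.0
```

```bash
python3 - <<'E'
from h import *
img,K,P,o=wrist("pics/w2.png"); st(o)
uv=w2px(K,P,(.505,-.322,.085)); print(uv)
m=mask(img,"green",uv,90); print(m.sum(),np.round(fit(K,P,m,.037),4))
# blue in hand
m=mask(img,"blue",(320,240),120);print(m.sum(),np.round(fit(K,P,m,o["ee_pos"][2]-.0345),4))
E
```

```text
t 5.1 p [ 0.4183 -0.3416  0.2343] rpy [-3.1411  0.      0.2456] q6 0.572 F [ 0.34  0.23 -6.25] M [-0.03  0.16  0.  ] w 0.0558 gf 30.0
(np.float64(323.863744313262), np.float64(103.96668199191971))
3185 [ 0.503  -0.3201  0.1889  0.8844]
9331 [ 0.4187 -0.3418  0.2455  0.7265]
```

View pics/w2.png

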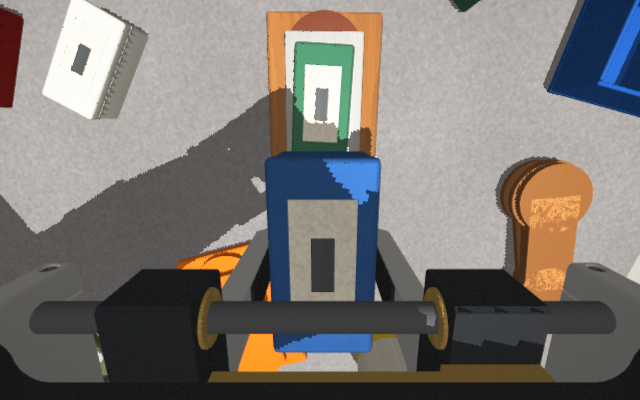

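The green tin spans (293-355, 42-150), and the held blue tin hides its near edge. I'll back off 35 mm and refit.

Request:
apply_moves(deltas=[[255,-1.8,-0.4,0,0,0,-0.01],[255,-1.8,-0.4,0,0,0,-0.02],[255,0,0,0,0,0,0],[255,0,0,0,0,0,0]])

```text
time_s: 5.55
ee_pos: [0.3823, -0.3499, 0.2345]
eef_rot: [3.141, -0.0, 0.216]
force: [1.0, -0.1, -7.3]
grip_width: 0.0556
grip_force: 30.0
```

```bash
python3 - <<'E'
from h import *
img,K,P,o=wrist(); st(o)
uv=w2px(K,P,(.505,-.322,.085)); print(uv)
m=mask(img,"green",uv,90); ys,xs=np.nonzero(m); print(m.sum(),xs.min(),xs.max(),ys.min(),ys.max(),np.round(fit(K,P,m,.037),4))
(c,s,a)=cv2.minAreaRect(np.argwhere(m)[:,::-1].astype(np.float32)); print(c,s,a)
# label rectangle/hatch check: top face alone
b=mask(img,"blue",(320,240),120); q=np.argwhere(b); print("blue top row",q[:,0].min())
E
```

```text
t 5.55 p [ 0.3823 -0.3499  0.2345] rpy [ 3.1414e+00 -4.0000e-04  2.1550e-01] q6 0.543 F [ 0.97 -0.06 -7.34] M [-0.06  0.11  0.02] w 0.0556 gf 30.0
(np.float64(320.44196678873607), np.float64(62.55768283516119))
4031 289 349 0 123 [ 0.5014 -0.3201  0.2043  0.9461]
(319.0, 61.5) (123.0, 60.0) 90.0
blue top row 151
```

Request:
apply_moves(deltas=[[255,1.3,0.3,0,0,0,-0.008],[255,0,0,0,0,0,0],[255,0,0,0,0,0,0]])

```text
time_s: 5.9
ee_pos: [0.3955, -0.347, 0.234]
eef_rot: [-3.141, 0.0, 0.208]
force: [0.7, 1.5, -6.8]
grip_width: 0.0559
grip_force: 30.0
```

```bash
python3 - <<'E'
from h import *
img,K,P,o=wrist(); st(o)
m=mask(img,"green",w2px(K,P,(.502,-.32,.085)),90); ys,xs=np.nonzero(m); print(m.sum(),xs.min(),xs.max(),ys.min(),ys.max(),np.round(fit(K,P,m,.037),4))
(c,s,a)=cv2.minAreaRect(np.argwhere(m)[:,::-1].astype(np.float32)); print(c,s,a,px2w(K,P,*c,.085))
E
```

```text
t 5.9 p [ 0.3955 -0.347   0.234 ] rpy [-3.1412e+00  2.0000e-04  2.0810e-01] q6 0.573 F [ 0.71  1.47 -6.84] M [0.01 0.22 0.02] w 0.0559 gf 30.0
3968 288 347 15 137 [ 0.5026 -0.3198  0.2055  0.959 ]
(317.5, 76.0) (122.0, 59.0) 90.0 [ 0.50622313 -0.31965236  0.085     ]
```

```bash
python3 - <<'E'
from h import *
img,K,P,o=wrist()
m=mask(img,"green",w2px(K,P,(.502,-.32,.085)),90)
ys=np.nonzero(m[:,310:325].any(1))[0]; xs=np.nonzero(m[70:80].any(0))[0]
a=px2w(K,P,317.5,ys.min()-.5,.085);b=px2w(K,P,317.5,ys.max()+.5,.085)
c=px2w(K,P,xs.min()-.5,75,.085);d=px2w(K,P,xs.max()+.5,75,.085)
print(ys.min(),ys.max(),a,b,np.linalg.norm(a-b),(a+b)/2); print(c,d,np.linalg.norm(c-d),(c+d)/2)
print([np.round(w2px(K,P,q),0) for q in corners(.5026,-.3198,.2055,.037,(.11,.056,.048))])
E
```

```text
15 136 [ 0.55627558 -0.30943846  0.085     ] [ 0.45137405 -0.33109458  0.085     ] 0.10711357900016176 [ 0.50382482 -0.32026652  0.085     ]
[ 0.50096728 -0.29209931  0.085     ] [ 0.51218768 -0.34537763  0.085     ] 0.05444701692865128 [ 0.50657748 -0.31873847  0.085     ]
[array([342., 137.]), array([345., 139.]), array([293., 137.]), array([289., 139.]), array([344.,  30.]), array([348.,  14.]), array([291.,  30.]), array([285.,  14.])]
```

Request:
apply_moves(deltas=[[255,2.5,0.6,0,0,0,-0.003],[255,3,0.8,0,0,0,0],[255,3,0.8,0,0,0,0],[255,2.3,0.5,-1,0,0,0],[255,0,0,-3,0,0,0],[255,0,0,-3,0,0,0],[255,0,0,-2.5,0,0,0],[255,0,0,-1.0,0,0,0],[255,0,0,-0.3,0,0,0],[255,0,0,0,0,0,0]])

```text
time_s: 7.0
ee_pos: [0.5031, -0.3207, 0.1271]
eef_rot: [3.141, -0.001, 0.204]
force: [0.0, -0.4, -5.9]
grip_width: 0.0559
grip_force: 30.0
```

```bash
python3 - <<'E'
from h import *
st()
E
```

```text
t 7.0 p [ 0.5031 -0.3207  0.1271] rpy [ 3.1408e+00 -7.0000e-04  2.0370e-01] q6 0.738 F [ 0.01 -0.36 -5.86] M [-0.02  0.18  0.02] w 0.0559 gf 30.0
```

Request:
apply_moves(deltas=[[255,0,0,-0.2,0,0,0],[255,0,0,-0.2,0,0,0],[255,0,0,-0.15,0,0,0],[255,0,0,-0.1,0,0,0],[255,0,0,0,0,0,0]])

```text
time_s: 7.5
ee_pos: [0.5028, -0.3204, 0.1198]
eef_rot: [3.142, -0.0, 0.204]
force: [-0.9, 0.2, -6.0]
grip_width: 0.0559
grip_force: 30.0
```

Request:
apply_moves(deltas=[[255,0,0,-0.1,0,0,0],[255,0,0,0,0,0,0]])

```text
time_s: 7.7
ee_pos: [0.5029, -0.3204, 0.1197]
eef_rot: [3.141, -0.0, 0.204]
force: [-4.3, 2.0, 4.7]
grip_width: 0.0556
grip_force: 30.0
```

Request:
apply_moves(deltas=[[0,0,0,0,0,0,0],[0,0,0,0,0,0,0],[0,0,0,0,0,0,0],[0,0,0,0,0,0,0],[0,0,0,2,0,0,0],[0,0,0,4,0,0,0],[0,0,0,4,0,0,0],[0,-1,3,1,0,0,-0.05],[0,-1,4.2,0,0,0,-0.05],[0,-1,4.2,0,0,0,-0.05]])

```text
time_s: 8.7
ee_pos: [0.4723, -0.2053, 0.229]
eef_rot: [3.141, -0.001, 0.051]
force: [1.2, -0.4, -0.0]
grip_width: 0.0942
grip_force: 0.0
```

Request:
apply_moves(deltas=[[0,-1,4.2,0,0,0,-0.05],[0,0,4.2,0,0,0,-0.05],[0,0,4.2,0,0,0,-0.05],[0,0,4.2,0,0,0,-0.03],[0,0,4.2,0,0,0,0],[0,0,4,0,0,0,0],[0,0,2.6,0,0,0,0],[0,0,0,0,0,0,0],[0,0,0,0,0,0,0]])

```text
time_s: 9.6
ee_pos: [0.4628, 0.0697, 0.2288]
eef_rot: [3.141, -0.0, -0.125]
force: [-0.8, -0.1, -0.1]
grip_width: 0.0942
grip_force: 0.0
```

```bash
python3 - <<'E'
from h import *
img,K,P,o=wrist("pics/w3.png"); st(o)
m=mask(img,"red",w2px(K,P,(.467,.07,.048)),80); print(w2px(K,P,(.467,.07,.048)),m.sum(),np.round(fit(K,P,m,0),4))
d=save("top","pics/top2.png")
for k,s,z in(("blue",(416,188),.085),("red",(281,205),0)):
    m=mask(d["img"],k,s,32); print(k,m.sum(),np.round(fit(d["K"],d["pose"],m,z),4))
E
```

```text
t 9.6 p [0.4628 0.0697 0.2288] rpy [ 3.1415e+00 -1.0000e-04 -1.2510e-01] q6 1.767 F [-0.82 -0.11 -0.09] M [-0.08  0.16  0.04] w 0.0942 gf 0.0
(np.float64(320.8950006856779), np.float64(184.0949387406218)) 2704 [ 0.4672  0.0695 -0.1396  0.969 ]
blue 442 [ 0.5043 -0.322   0.1811  0.8702]
red 73 [0.4406 0.0461 1.5485 0.1179]
```

View pics/w3.png

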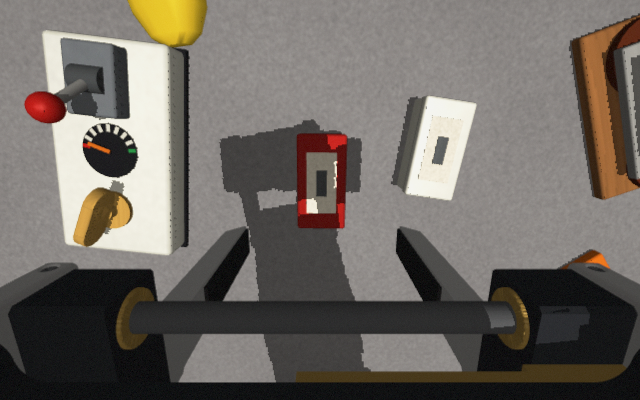

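The red tin is at (321,180) between the jaws. The white tin's near edge is at column 405, about 35 mm clear of the finger backs.

Request:
apply_moves(deltas=[[0,0.43,0,-4,0,0,-0.009],[0,0,0,-4.5,0,0,0],[0,0,0,-4.5,0,0,0],[0,0,0,-3.5,0,0,0],[0,0,0,-2,0,0,0],[0,0,0,-0.9,0,0,0],[0,0,0,0,0,0,0],[255,0,0,0,0,0,0],[255,0,0,0,0,0,0],[255,0,0,0,0,0,0]])

```text
time_s: 10.7
ee_pos: [0.4677, 0.0696, 0.0357]
eef_rot: [-3.141, -0.002, -0.135]
force: [-0.7, 0.7, -0.3]
grip_width: 0.0732
grip_force: 0.0
```

Request:
apply_moves(deltas=[[255,0,0,0,0,0,0],[255,0,0,0,0,0,0],[255,0,0,0,0,0,0]])

```text
time_s: 11.0
ee_pos: [0.4673, 0.0697, 0.035]
eef_rot: [-3.141, -0.0, -0.135]
force: [-1.1, 1.2, 3.9]
grip_width: 0.0555
grip_force: 30.0
```

Request:
apply_moves(deltas=[[255,0,0,1.5,0,0,0],[255,0,0,3,0,0,0],[255,0,0,4.5,0,0,0],[255,0,0,4.5,0,0,0],[255,0,0,4.5,0,0,0],[255,-0.5,-2.5,4,0,0,0.03],[255,-0.5,-4,2.5,0,0,0.03],[255,-0.5,-4.5,1,0,0,0.03],[255,-1,-4.5,0,0,0,0.03],[255,-1,-4.5,0,0,0,0.03]])

```text
time_s: 12.0
ee_pos: [0.4312, -0.1319, 0.2895]
eef_rot: [-3.141, 0.001, 0.016]
force: [1.7, 0.1, -6.3]
grip_width: 0.056
grip_force: 30.0
```

Request:
apply_moves(deltas=[[255,-1,-4.5,0,0,0,0.04],[255,-1,-4.5,0,0,0,0.04],[255,-1,-4.5,0,0,0,0.04],[255,-1,-4.5,0,0,0,0.04],[255,0,-2.5,0,0,0,0.03],[255,0,-1,0,0,0,0],[255,0,0,0,0,0,0],[255,0,0,0,0,0,0]])

```text
time_s: 12.8
ee_pos: [0.3923, -0.3444, 0.2894]
eef_rot: [-3.141, 0.0, 0.205]
force: [-0.1, 0.3, -5.8]
grip_width: 0.0555
grip_force: 30.0
```

```bash
python3 - <<'E'
from h import *
img,K,P,o=wrist("pics/w4.png"); st(o)
s=w2px(K,P,(.503,-.32,.133)); m=mask(img,"blue",s,90); ys,xs=np.nonzero(m)
print(s,m.sum(),xs.min(),xs.max(),ys.min(),ys.max(),np.round(fit(K,P,m,.085),4))
a=px2w(K,P,s[0],ys.min()-.5,.133);b=px2w(K,P,s[0],ys.max()+.5,.133); print((a+b)/2,np.linalg.norm(a-b))
E
```

```text
t 12.8 p [ 0.3923 -0.3444  0.2894] rpy [-3.1406e+00  4.0000e-04  2.0480e-01] q6 0.575 F [-0.11  0.28 -5.75] M [-0.    0.13 -0.06] w 0.0555 gf 30.0
(np.float64(320.2821182066148), np.float64(77.6934669113223)) 4034 292 351 14 134 [ 0.5033 -0.3211  0.2083  0.9834]
[ 0.50371874 -0.31985205  0.133     ] 0.1085501861568133
```

View pics/w4.png

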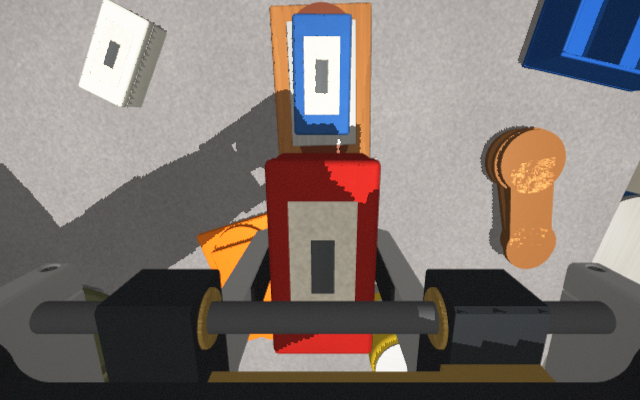

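The blue tin sits squarely on the green at (321,75), within 1 mm of where I placed it. Next I set the red tin on top.

Request:
apply_moves(deltas=[[255,2.6,0.5,0,0,0,0],[255,3,0.7,0,0,0,0],[255,3,0.7,0,0,0,0],[255,2.5,0.5,-1,0,0,0],[255,0,0,-3,0,0,0],[255,0,0,-3,0,0,0],[255,0,0,-2.5,0,0,0],[255,0,0,-1.2,0,0,0],[255,0,0,-0.6,0,0,0],[255,0,0,0,0,0,0]])

```text
time_s: 13.85
ee_pos: [0.5034, -0.321, 0.1771]
eef_rot: [3.141, -0.0, 0.205]
force: [-0.3, 0.1, -5.5]
grip_width: 0.0559
grip_force: 30.0
```

Request:
apply_moves(deltas=[[255,0,0,-0.2,0,0,0],[255,0,0,-0.2,0,0,0],[255,0,0,-0.15,0,0,0],[255,0,0,0,0,0,0]])

```text
time_s: 14.25
ee_pos: [0.5031, -0.3214, 0.1713]
eef_rot: [3.142, -0.0, 0.205]
force: [0.3, -0.5, -5.8]
grip_width: 0.0556
grip_force: 30.0
```

Request:
apply_moves(deltas=[[255,0,0,-0.1,0,0,0],[255,0,0,-0.1,0,0,0],[255,0,0,-0.1,0,0,0],[255,0,0,-0.05,0,0,0],[255,0,0,0,0,0,0]])

```text
time_s: 14.75
ee_pos: [0.5032, -0.3214, 0.1681]
eef_rot: [3.141, -0.0, 0.205]
force: [-2.7, 1.0, -0.3]
grip_width: 0.056
grip_force: 30.0
```

Contact made: the load is off the tool. Next: release, rise and travel to the key.

Request:
apply_moves(deltas=[[0,0,0,0,0,0,0],[0,0,0,0,0,0,0],[0,0,0,0,0,0,0],[0,0,0,0,0,0,0],[0,0,0,2,0,0,0],[0,0,0,4,0,0,0],[0,0,0,2,0,0,0],[0,0,3,0,0,0,0.14],[0,0,4.3,0,0,0,0.147],[0,0,4.3,0,0,0,0.147]])

```text
time_s: 15.75
ee_pos: [0.5029, -0.2043, 0.2478]
eef_rot: [3.141, -0.0, 0.644]
force: [0.5, -0.0, -0.3]
grip_width: 0.0937
grip_force: 0.0
```

Request:
apply_moves(deltas=[[0,0,4.3,0,0,0,0.147],[0,0,4.3,0,0,0,0.147],[0,0,4.3,0,0,0,0.147],[0,0,4.3,0,0,0,0.147],[0,0,4.3,0,0,0,0.147],[0,-0.5,4.3,0,0,0,0.147],[0,-0.5,4.3,0,0,0,0.147],[0,-0.5,4.3,0,0,0,0.147],[0,-0.5,4.3,0,0,0,0.147],[0,-0.5,4.3,-1,0,0,0.147]])

```text
time_s: 16.75
ee_pos: [0.4781, 0.2266, 0.2389]
eef_rot: [3.139, 0.0, 2.115]
force: [1.9, -0.5, -0.6]
grip_width: 0.094
grip_force: 0.0
```

Request:
apply_moves(deltas=[[0,-0.5,4.3,0,0,0,0.147],[0,-0.5,4,0,0,0,0.147],[0,0,0.8,0,0,0,0],[0,0,0,0,0,0,0],[0,0,0,0,0,0,0]])

```text
time_s: 17.25
ee_pos: [0.4684, 0.3147, 0.2377]
eef_rot: [-3.141, 0.0, 2.401]
force: [0.1, -0.3, -0.6]
grip_width: 0.0938
grip_force: 0.0
```

```bash
python3 - <<'E'
from h import *
img,K,P,o=wrist("pics/w5.png"); st(o); np.savez("pics/w5.npz",img=img,K=K,pose=P)
print("expected key",w2px(K,P,(.467,.310,.093)))
d=save("top","pics/top3.png")
for k,s,z in(("red",(418,187),.133),):
    m=mask(d["img"],k,s,32); print(k,m.sum(),np.round(fit(d["K"],d["pose"],m,z),4))
E
```

```text
t 17.25 p [0.4684 0.3147 0.2377] rpy [-3.1414e+00  2.0000e-04  2.4007e+00] q6 -0.303 F [ 0.13 -0.3  -0.61] M [-0.07 -0.04  0.02] w 0.0938 gf 0.0
expected key (np.float64(318.686367625131), np.float64(196.95054857713737))
red 496 [ 0.5038 -0.3246  0.1595  0.8769]
```

View pics/w5.png

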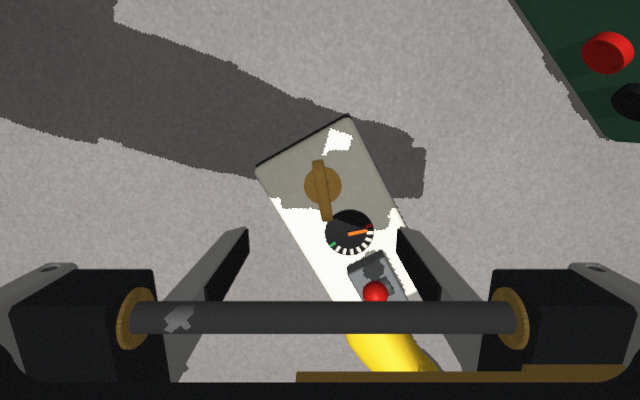

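The wing runs from (318,160) to (327,221), over a brass disc at about (323,185).

```bash
python3 - <<'E'
from h import *
d=np.load("pics/w5.npz"); img,K,P=d["img"],d["K"],d["pose"]
h=cv2.cvtColor(img,cv2.COLOR_RGB2HSV); print(h[165,320],h[185,310],h[185,322],h[210,325],h[185,335])
m=cv2.inRange(h,np.array((12,110,40)),np.array((30,255,255))); w=np.zeros_like(m); w[145:235,290:350]=255; m&=w
for v in range(152,228,3):
    x=np.nonzero(m[v])[0]; print(v,(x.min(),x.max()) if len(x) else None, end=" ")
print()
for z in(.093,.076,.051): print(z,[np.round(px2w(K,P,*p,z),4) for p in((319,160),(327,221),(323,185))])
E
```

```text
[ 19 164 109] [ 19 163 122] [ 18 163 119] [ 19 160 118] [ 19 166 118]
152 None 155 None 158 None 161 (np.int64(313), np.int64(322)) 164 (np.int64(312), np.int64(323)) 167 (np.int64(313), np.int64(325)) 170 (np.int64(312), np.int64(333)) 173 (np.int64(309), np.int64(336)) 176 (np.int64(307), np.int64(338)) 179 (np.int64(305), np.int64(339)) 182 (np.int64(304), np.int64(340)) 185 (np.int64(304), np.int64(340)) 188 (np.int64(304), np.int64(340)) 191 (np.int64(305), np.int64(340)) 194 (np.int64(306), np.int64(338)) 197 (np.int64(309), np.int64(336)) 200 (np.int64(312), np.int64(333)) 203 (np.int64(318), np.int64(329)) 206 (np.int64(319), np.int64(330)) 209 (np.int64(320), np.int64(330)) 212 (np.int64(321), np.int64(331)) 215 (np.int64(321), np.int64(332)) 218 (np.int64(322), np.int64(332)) 221 None 224 None 227 None 
0.093 [array([0.4394, 0.3358, 0.093 ]), array([0.4919, 0.2988, 0.093 ]), array([0.4608, 0.3217, 0.093 ])]
0.076 [array([0.4409, 0.3342, 0.076 ]), array([0.4964, 0.2952, 0.076 ]), array([0.4634, 0.3193, 0.076 ])]
0.051 [array([0.443 , 0.3319, 0.051 ]), array([0.5029, 0.2897, 0.051 ]), array([0.4674, 0.3158, 0.051 ])]
```

```bash
python3 - <<'E'
from h import *
d=np.load("pics/w5.npz"); cv2.imwrite("pics/w5c.png",cv2.resize(d["img"][140:250,270:390,::-1],None,fx=5,fy=5,interpolation=cv2.INTER_CUBIC))
E
```

```text
(no output)
```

View pics/w5c.png

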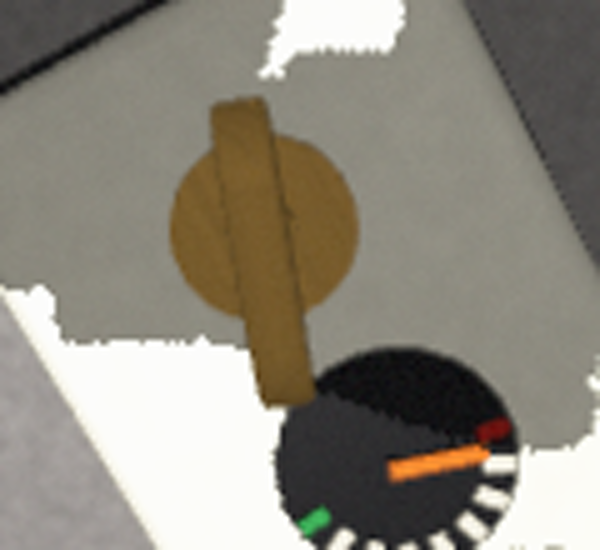

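The wing centre and disc centre agree on an axis at (0.467, 0.316). Wing length comes out at 67 mm, matching the 68 mm given, and wing yaw is about 2.55.

Request:
apply_moves(deltas=[[0,-0.12,0.13,-4,0,0,0.14],[0,0,0,-4,0,0,0.01],[0,0,0,-4,0,0,0],[0,0,0,-2,0,0,0],[0,0,0,-1.3,0,0,0],[0,0,0,0,0,0,0],[255,0,0,0,0,0,0],[255,0,0,0,0,0,0],[255,0,0,0,0,0,0],[255,0,0,0,0,0,0]], grip_force=40)

```text
time_s: 18.35
ee_pos: [0.4672, 0.3171, 0.0855]
eef_rot: [3.141, 0.0, 2.553]
force: [-0.8, -0.6, -0.6]
grip_width: 0.0656
grip_force: 0.0
```

Request:
apply_moves(deltas=[[255,0,0,0,0,0,0],[255,0,0,0,0,0,0],[255,0,0,0,0,0,0],[255,0,0,0,0,0,0]])

```text
time_s: 18.75
ee_pos: [0.4669, 0.3169, 0.0848]
eef_rot: [-3.142, -0.0, 2.553]
force: [0.5, -0.7, 0.3]
grip_width: 0.033
grip_force: 0.0
```

```bash
python3 - <<'E'
from h import *
st()
E
```

```text
t 18.75 p [0.4669 0.3169 0.0848] rpy [-3.1416 -0.      2.5528] q6 -0.451 F [ 0.53 -0.74  0.33] M [-0.05 -0.03 -0.01] w 0.033 gf 0.0
```

Request:
apply_moves(deltas=[[255,0,0,0,0,0,0],[255,0,0,0,0,0,0],[255,0,0,0,0,0,0],[255,0,0,0,0,0,0]])

```text
time_s: 19.15
ee_pos: [0.4665, 0.3163, 0.0849]
eef_rot: [-3.14, -0.0, 2.553]
force: [-6.4, -7.5, 7.5]
grip_width: 0.0119
grip_force: 53.2
```

```bash
python3 - <<'E'
from h import *
st()
E
```

```text
t 19.15 p [0.4665 0.3163 0.0849] rpy [-3.1395e+00 -3.0000e-04  2.5530e+00] q6 -0.451 F [-6.39 -7.48  7.45] M [-1.23  0.99  0.12] w 0.0119 gf 53.21
```

Request:
apply_moves(deltas=[[255,-0.03,-0.05,0,0,0,-0.1],[255,0,0,0,0,0,-0.13],[255,0,0,0,0,0,-0.13],[255,0,0,0,0,0,-0.13],[255,0,0,0,0,0,-0.13],[255,0,0,0,0,0,0]])

```text
time_s: 19.75
ee_pos: [0.4671, 0.3167, 0.0851]
eef_rot: [3.14, -0.0, 1.931]
force: [3.0, 1.9, 1.2]
grip_width: 0.0118
grip_force: 51.1
```

```bash
python3 - <<'E'
from h import *
st()
E
```

```text
t 19.75 p [0.4671 0.3167 0.0851] rpy [ 3.1400e+00 -3.0000e-04  1.9306e+00] q6 0.171 F [3.   1.91 1.23] M [ 0.25 -0.56 -0.07] w 0.0118 gf 51.1
```

Request:
apply_moves(deltas=[[255,0,0,0,0,0,-0.145],[255,0,0,0,0,0,-0.145],[255,0,0,0,0,0,-0.145],[255,0,0,0,0,0,-0.145],[255,0,0,0,0,0,-0.145],[255,0,0,0,0,0,-0.145],[255,0,0,0,0,0,-0.145]])

```text
time_s: 20.45
ee_pos: [0.4684, 0.3164, 0.0853]
eef_rot: [3.139, -0.003, 0.916]
force: [14.8, -0.3, -3.6]
grip_width: 0.0117
grip_force: 49.1
```

Request:
apply_moves(deltas=[[255,0,0,0,0,0,-0.145],[255,0,0,0,0,0,-0.145],[255,0,0,0,0,0,-0.145],[255,0,0,0,0,0,-0.145],[255,0,0,0,0,0,-0.145],[255,0,0,0,0,0,-0.145],[255,0,0,0,0,0,-0.145],[255,0,0,0,0,0,0]])

```text
time_s: 21.25
ee_pos: [0.4688, 0.3153, 0.0853]
eef_rot: [3.141, -0.004, -0.099]
force: [14.5, -8.8, -0.7]
grip_width: 0.012
grip_force: 47.8
```

```bash
python3 - <<'E'
from h import *
st()
E
```

```text
t 21.25 p [0.4688 0.3153 0.0853] rpy [ 3.1411 -0.0044 -0.0987] q6 2.2 F [14.5  -8.81 -0.66] M [-1.68 -2.54 -0.08] w 0.012 gf 47.81
```

Request:
apply_moves(deltas=[[0,0,0,0,0,0,0],[0,0,0,0,0,0,0],[0,0,0,0,0,0,0],[0,0,0,0,0,0,0],[0,0,0,0,0,0,0],[0,0,0,0,0,0,0],[0,0,0,0,0,0,0]])

```text
time_s: 21.95
ee_pos: [0.4666, 0.3164, 0.0847]
eef_rot: [3.142, 0.0, -0.097]
force: [-0.4, -0.3, 0.3]
grip_width: 0.0644
grip_force: 0.0
```

```bash
python3 - <<'E'
from h import *
st()
E
```

```text
t 21.95 p [0.4666 0.3164 0.0847] rpy [ 3.1415e+00  1.0000e-04 -9.6900e-02] q6 2.199 F [-0.41 -0.29  0.28] M [ 0.01  0.17 -0.03] w 0.0644 gf 0.0
```

Request:
apply_moves(deltas=[[0,0.19,-0.09,0,0,0,0],[0,0,0,0,0,0,0],[0,0,0,0,0,0,0.14],[0,0,0,0,0,0,0.147],[0,0,0,0,0,0,0.147],[0,0,0,0,0,0,0.147],[0,0,0,0,0,0,0.147],[0,0,0,0,0,0,0.147],[0,0,0,0,0,0,0.147],[0,0,0,0,0,0,0.147]])

```text
time_s: 22.95
ee_pos: [0.4686, 0.3155, 0.0848]
eef_rot: [3.142, -0.0, 1.078]
force: [-0.4, -0.3, 0.1]
grip_width: 0.0941
grip_force: 0.0
```

Request:
apply_moves(deltas=[[0,0,0,0,0,0,0.147],[0,0,0,0,0,0,0.147],[0,0,0,0,0,0,0.147],[0,0,0,0,0,0,0.147],[0,0,0,0,0,0,0.147],[0,0,0,0,0,0,0.147],[0,0,0,0,0,0,0.147],[0,0,0,0,0,0,0.147],[0,0,0,0,0,0,0.147],[0,0,0,0,0,0,0.147]])

```text
time_s: 23.95
ee_pos: [0.4686, 0.3155, 0.0847]
eef_rot: [-3.142, -0.0, 2.548]
force: [0.0, -0.3, -1.1]
grip_width: 0.094
grip_force: 0.0
```

Request:
apply_moves(deltas=[[255,0,0,0,0,0,0.147],[255,0,0,0,0,0,0.147],[255,0,0,0,0,0,0.207],[255,0,0,0,0,0,0],[255,0,0,0,0,0,0],[255,0,0,0,0,0,0]])

```text
time_s: 24.55
ee_pos: [0.4685, 0.3155, 0.0847]
eef_rot: [-3.142, -0.0, 2.982]
force: [0.2, -0.5, 1.0]
grip_width: 0.0498
grip_force: 0.0
```

```bash
python3 - <<'E'
from h import *
st()
E
```

```text
t 24.55 p [0.4685 0.3155 0.0847] rpy [-3.1416 -0.      2.9822] q6 -0.884 F [ 0.24 -0.5   0.98] M [ 0.04  0.02 -0.02] w 0.0498 gf 0.0
```

Request:
apply_moves(deltas=[[255,0,0,0,0,0,0.061],[255,0,0,0,0,0,0],[255,0,0,0,0,0,0],[255,0,0,0,0,0,0],[255,0,0,0,0,0,0],[255,0,0,0,0,0,0],[255,0,0,0,0,0,0]], grip_force=50)

```text
time_s: 25.25
ee_pos: [0.4685, 0.3153, 0.0849]
eef_rot: [-3.141, -0.0, 3.046]
force: [-1.6, -4.3, 3.7]
grip_width: 0.0119
grip_force: 80.6
```

```bash
python3 - <<'E'
from h import *
st()
E
```

```text
t 25.25 p [0.4685 0.3153 0.0849] rpy [-3.1411 -0.      3.0463] q6 -0.948 F [-1.62 -4.29  3.68] M [-1.01  0.19 -0.1 ] w 0.0119 gf 80.56
```

Request:
apply_moves(deltas=[[255,0,0,0,0,0,-0.1],[255,0,0,0,0,0,-0.145],[255,0,0,0,0,0,-0.145],[255,0,0,0,0,0,-0.145],[255,0,0,0,0,0,-0.145],[255,0,0,0,0,0,-0.145],[255,0,0,0,0,0,-0.145],[255,0,0,0,0,0,-0.145],[255,0,0,0,0,0,-0.145]])

```text
time_s: 26.15
ee_pos: [0.468, 0.3146, 0.0848]
eef_rot: [-3.139, 0.002, 1.781]
force: [-7.3, -9.9, 8.8]
grip_width: 0.0115
grip_force: 80.6
```

Request:
apply_moves(deltas=[[255,0,0,0,0,0,-0.145],[255,0,0,0,0,0,-0.145],[255,0,0,0,0,0,-0.145],[255,0,0,0,0,0,-0.145],[255,0,0,0,0,0,-0.145],[255,0,0,0,0,0,-0.145],[255,0,0,0,0,0,-0.145],[255,0,0,0,0,0,-0.145],[255,0,0,0,0,0,0]])

```text
time_s: 27.05
ee_pos: [0.4672, 0.315, 0.0848]
eef_rot: [-3.141, 0.004, 0.621]
force: [-12.7, -9.1, 10.6]
grip_width: 0.0114
grip_force: 80.6
```

```bash
python3 - <<'E'
from h import *
st()
E
```

```text
t 27.05 p [0.4672 0.315  0.0848] rpy [-3.141   0.0038  0.6213] q6 1.477 F [-12.69  -9.06  10.57] M [-1.48  2.33 -0.05] w 0.0114 gf 80.63
```

Request:
apply_moves(deltas=[[255,0,0,0,0,0,-0.1],[255,0,0,0,0,0,-0.1],[255,0,0,0,0,0,-0.06],[255,0,0,0,0,0,-0.04],[255,0,0,0,0,0,0]])

```text
time_s: 27.55
ee_pos: [0.4671, 0.3151, 0.0848]
eef_rot: [3.141, 0.004, 0.325]
force: [-12.7, -7.1, 10.9]
grip_width: 0.0115
grip_force: 80.6
```

```bash
python3 - <<'E'
from h import *
st()
E
```

```text
t 27.55 p [0.4671 0.3151 0.0848] rpy [3.1413 0.0038 0.3254] q6 1.773 F [-12.74  -7.11  10.93] M [-1.21  2.49  0.12] w 0.0115 gf 80.64
```

Request:
apply_moves(deltas=[[255,0,0,0,0,0,-0.05],[255,0,0,0,0,0,-0.04],[255,0,0,0,0,0,0]])

```text
time_s: 27.85
ee_pos: [0.4671, 0.3152, 0.0848]
eef_rot: [3.141, 0.004, 0.236]
force: [-12.8, -6.4, 11.8]
grip_width: 0.0115
grip_force: 80.7
```

```bash
python3 - <<'E'
from h import *
st()
E
```

```text
t 27.85 p [0.4671 0.3152 0.0848] rpy [3.141  0.0037 0.2358] q6 1.863 F [-12.83  -6.44  11.78] M [-1.06  2.44  0.35] w 0.0115 gf 80.69
```

Request:
apply_moves(deltas=[[255,0,0,0,0,0,-0.04],[255,0,0,0,0,0,-0.04],[255,0,0,0,0,0,0]])

```text
time_s: 28.15
ee_pos: [0.4671, 0.3152, 0.0849]
eef_rot: [3.14, 0.003, 0.157]
force: [-13.2, -7.0, 12.1]
grip_width: 0.0124
grip_force: 82.4
```

```bash
python3 - <<'E'
from h import *
st()
E
```

```text
t 28.15 p [0.4671 0.3152 0.0849] rpy [3.1404 0.0034 0.1571] q6 1.942 F [-13.17  -6.97  12.09] M [-1.14  2.57  1.23] w 0.0124 gf 82.38
```

Moment jumped to 1.2 N m and the wing stopped turning, so it is against the stop. Next I let go and rise to check the dial.

Request:
apply_moves(deltas=[[0,0,0,0,0,0,0],[0,0,0,0,0,0,0],[0,0,0,0,0,0,0],[0,0,0,0,0,0,0],[0,0,0,3,0,0,0],[0,0,0,4,0,0,0],[255,0,0,4,0,0,-0.1],[255,0,0,1,0,0,-0.14],[255,0,0,0,0,0,-0.14],[255,0,0,0,0,0,0]])

```text
time_s: 29.15
ee_pos: [0.4686, 0.3155, 0.205]
eef_rot: [-3.141, -0.0, -0.226]
force: [0.2, 0.3, -0.3]
grip_width: 0.0313
grip_force: 0.0
```

```bash
python3 - <<'E'
from h import *
img,K,P,o=wrist("pics/w6.png"); st(o)
for p in((.4675,.3155,.093),(.5754,.2893,.120),(.6036,.2824,.067)): print(np.round(w2px(K,P,p)))
h=cv2.cvtColor(img,cv2.COLOR_RGB2HSV); s=w2px(K,P,(.5754,.2893,.120)); m=mask(img,"red",s,45); (c,r)=cv2.minEnclosingCircle(np.argwhere(m)[:,::-1].astype(np.float32)); print(c,r,px2w(K,P,*c,.12))
E
```

```text
t 29.15 p [0.4686 0.3155 0.205 ] rpy [-3.1411e+00 -4.0000e-04 -2.2560e-01] q6 2.324 F [ 0.17  0.3  -0.29] M [-0.01  0.18  0.04] w 0.0313 gf 0.0
[322. 205.]
[324.  70.]
[324.  44.]
(325.0, 68.82432556152344) 18.85096549987793 [0.5758294 0.2881139 0.12     ]
```

View pics/w6.png

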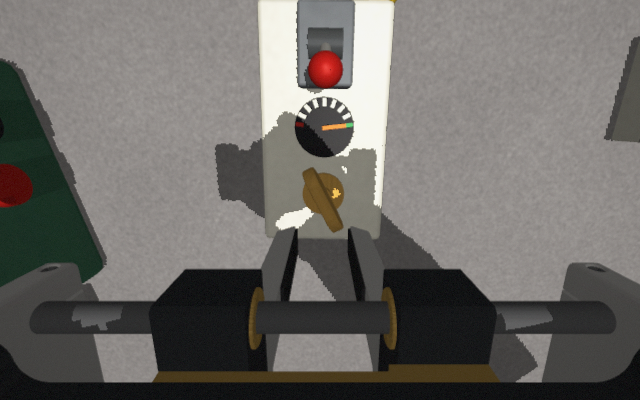

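The dial needle at (345,126) is on the green mark, so the key is fully wound. The lever ball is at (325,69), within 1.5 mm of where it should be. Next: push the lever with closed fingers.

Request:
apply_moves(deltas=[[255,2.3,-0.6,0,0,0,-0.012],[255,2.5,-0.6,-1,0,0,0],[255,2,-0.6,-3,0,0,0],[255,0,0,-3.5,0,0,0],[255,0,0,0,0,0,0],[255,1,-0.24,0,0,0,0],[255,1,-0.24,0,0,0,0],[255,1,-0.24,0,0,0,0],[255,1,-0.24,0,0,0,0],[255,1,-0.24,0,0,0,0]])

```text
time_s: 30.2
ee_pos: [0.5876, 0.2853, 0.1304]
eef_rot: [-3.141, -0.001, -0.235]
force: [-1.3, 0.3, 1.0]
grip_width: 0.0004
grip_force: 0.7
```

Request:
apply_moves(deltas=[[255,1,-0.24,0,0,0,0],[255,0.8,-0.2,0,0,0,0],[255,0.5,-0.12,0,0,0,0],[255,0,0,0,0,0,0]])

```text
time_s: 30.6
ee_pos: [0.6097, 0.2797, 0.1293]
eef_rot: [3.141, 0.001, -0.235]
force: [-1.5, 0.9, -0.1]
grip_width: 0.0006
grip_force: 0.8
```

```bash
python3 - <<'E'
from h import *
st()
E
```

```text
t 30.6 p [0.6097 0.2797 0.1293] rpy [ 3.1411e+00  1.1000e-03 -2.3540e-01] q6 2.182 F [-1.47  0.91 -0.07] M [0.08 0.45 0.02] w 0.0006 gf 0.76
```

Still only friction force, so I push on to the stop.

Request:
apply_moves(deltas=[[255,0.4,-0.1,0,0,0,0],[255,0.3,-0.07,0,0,0,0],[255,0,0,0,0,0,0]])

```text
time_s: 30.9
ee_pos: [0.6115, 0.2797, 0.1291]
eef_rot: [3.138, 0.013, -0.233]
force: [-42.4, 2.6, 16.8]
grip_width: 0.0006
grip_force: 20.4
```

Request:
apply_moves(deltas=[[255,0.2,-0.05,0,0,0,0],[255,0,0,0,0,0,0]])

```text
time_s: 31.1
ee_pos: [0.6119, 0.2796, 0.1291]
eef_rot: [3.136, 0.017, -0.233]
force: [-56.2, 1.8, 20.5]
grip_width: 0.0004
grip_force: 26.6
```

The lever is at its end stop. I back off, retreat upward and check the whole bench.

Request:
apply_moves(deltas=[[255,-1.5,0.36,0,0,0,0],[255,-2,0.48,0,0,0,0],[255,-2,0.48,0,0,0,0],[255,-2,0.5,2,0,0,0],[255,-2,0.5,4,0,0,0],[255,-3,0,4,0,0,0],[255,-3,0,2,0,0,0],[255,0,0,0,0,0,0],[255,0,0,0,0,0,0]])

```text
time_s: 32.0
ee_pos: [0.4637, 0.301, 0.2502]
eef_rot: [-3.141, -0.001, -0.235]
force: [0.6, -0.1, -0.0]
grip_width: 0.0005
grip_force: 0.0
```

```bash
python3 - <<'E'
from h import *
st()
c=save("side","pics/s2.png"); img,K,P,o=wrist(); img2=c["img"]
m=mask(img,"red",w2px(K,P,(.632,.2755,.12)),60); (q,r)=cv2.minEnclosingCircle(np.argwhere(m)[:,::-1].astype(np.float32)); print(w2px(K,P,(.632,.2755,.12)),q,r,px2w(K,P,*q,.12))
a=img2[210:330,300:420,::-1]; b=img2[100:220,210:330,::-1]
cv2.imwrite("pics/fin.png",cv2.resize(np.hstack([a,b]),None,fx=3.2,fy=3.2,interpolation=cv2.INTER_CUBIC))
E
```

```text
t 32.0 p [0.4637 0.301  0.2502] rpy [-3.1408e+00 -1.3000e-03 -2.3460e-01] q6 2.315 F [ 0.58 -0.08 -0.05] M [-0.    0.17  0.03] w 0.0005 gf 0.0
(np.float64(303.7516791705383), np.float64(1.4513346110565237)) (305.0, 4.599999904632568) 15.689586639404297 [0.62952179 0.27506344 0.12      ]
```

View pics/fin.png

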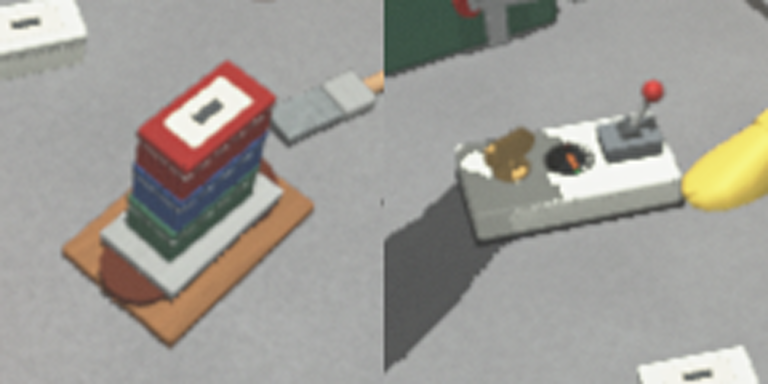

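The three tins form one straight column on the plate, and the lever's red ball is at its far end, measured at (0.63, 0.275).

```bash
python3 -c "
from station import ctrl; print(ctrl.hand_in())"
```

```text
the job is handed in; nothing more can be done
None
```

I handed the job in at about 32 s with all steps done: the blue and red tins stacked squarely on the green one, the key wound to its stop and released, and the lever swung fully over; the hand-in returned no verdict.

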